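# Show a stone test prism to the lamp

## Task

First swing the hook bar on top of the lamp house shut until it rests fully home in its catch. Then pick up the tallest of the three stone samples by its two narrow, ribbed rough faces only - the fingers must never touch its polished faces - leave the other two samples as they stand, and hold the prism upright in the light path: in the middle of the gap between lamp and receiver, with the beam striking the middle of its polished faces squarely. Finish while still holding it there, still and clear of the bench; do not put it down or let go.

Things in the scene. Friction and masses are not known exactly. Their poses are not given: they have to be found in the camera images.
- light_bench: fixed grey instrument; origin on the table under the middle of its gap. Base plate 90 mm (own x) by 300 mm (own y, -135 to +165), 12 mm thick, two rails in the gap to 17 mm. Own +y end: lamp house 76 x 74 mm (y +83 to +157), cover top 116 mm above the table, hook bar on it. Own -y end: smaller receiver box 66 x 46 mm, top 104 mm. Own -x side (vent slots) faces the robot.
- beam (a point): point on the beam axis in the middle of the gap, 80 mm above the table; axes as the light bench (y along the beam, z up). The beam runs along y from the lamp's round snout (front at y +74 mm) to the receiver's snout (front at y -75 mm); the gap between is open above.
- latch (a joint): steel hook bar on the lamp house, turning about an upright pin (rad): 0 = home in its catch, its hard stop, bar pointing from the pin to the bench's own -x; grows as it opens, swinging to the bench's own +y, away from the gap, to 1.7 at most; seen from above it closes anticlockwise. Friction holds it where left; about 1 N at the knob moves it.
- latch_knob (a point): middle of the round upright knob near the bar's free end, 16 mm across, 24 mm tall (129 to 153 mm above the table; this point at 141), 78 mm from the pin; moves with the bar. The catch, a small steel bracket with its top 131 mm above the table, stands 38 mm from the pin, inside the knob's path.
- latch_hinge (a point): the point on the axis of the hook bar's pin, 141 mm above the table (the pin itself ends at 128 mm)
- tall_prism: tallest stone sample: loose upright stone bar, 28 mm (own x) by 40 mm (own y) by 80 mm tall, about 0.2 kg; origin mid underside. Its two wide faces (40 mm wide, facing own +x and -x) are polished: no fingers there. Its two narrow faces (28 mm wide, facing own +y and -y, 40 mm apart) are rough, five upright ribs: grip here. Its top is plain sawn stone. Starts standing on the table.
- prism_middle (a point): the centre of the tall prism, 40 mm above its underside
- short_prism: a like stone sample, only 50 mm tall (28 x 40 mm), loose; origin in the middle of its underside; to be left standing
- round_core: a round stone core sample, 36 mm across and 60 mm tall, loose; origin in the middle of its underside; to be left standing

How it is judged:
By the outcome, as a careful person would: the job done as asked, in the order asked, and still so for the second after the job is handed in, while the arm keeps its last pose, push and grip.
It also fails if it takes over 64 s, if anything falls off the work surface, if the arm or the gripper's body presses on something with over 40 N, if the wrist force passes 120 N, or if a joint passes its speed limit or range.

## Robot

A 6-joint arm with a two-finger parallel gripper is mounted at the origin on a cart in front of the work surface, level with it; the furniture and walls round the work are solid. World frame = base frame: x ahead of the robot, y to its left, z up, the work surface at z = 0. Lengths are in m, angles in rad, forces in N, time in s.
With the tool pointing down it reaches from about 0.35 to 0.975 m from the base axis. Payload 4.9 kg.
Tool frame: the origin (TCP) lies on the mounting face of the last link; the fingertips stand 173 mm ahead of it and the grasp point (between the pads) lies 155 mm ahead of it (tcp_to_grasp is the distance from the TCP to the grasp point, in m); z points along the fingers, y is the line along which they close (so a half turn about z gives the same grasp; the last joint's range is limited). The gripper opens to 85 mm and grips with 20 to 120 N. Pads are 22 mm wide; open, the fingers measure 114 mm over their backs; the gripper's body (76 mm by 85 mm) begins 54 mm behind the grasp point. The pads swing forward as they close: fully open they stand 13 mm farther back than shut.
Start: joints at [1.091, 0.053, 1.613, -0, 1.476, -0.119], TCP at [0.221, 0.585, 0.405] pointing down, gripper open.
Joint ranges: [-3.01, 3.01], [-1.01, 2.22], [0.06, 2.58], [-1.02, 4.17], [0.09, 2.62], [-3.14, 3.14]. Speed limits (rad/s): [2.57, 2.57, 3.14, 3.14, 3.14, 3.14].

## Interface

Orientations are given as a rotation vector (axis times angle).
In Python, from station import get_obs, get_image, calibration, finish_job, tcp_to_grasp gives the robot as it stands. The module is installed in compiled form; this text tells all that it offers.
- The arm moves only by the tool arm_command, never from a script. Its argument "plan" is a list that holds one entry, the list of rows, each a list of 6 numbers: the shift along the tool's x, y, z in cm, then the turn, a rotation vector about the tool's x, y, z in rad. A call has 1 to 12 rows; each row is the pose to reach, as a shift and turn from the pose commanded when the call began, along the tool's axes at that moment; what a row does not reach only later rows make up. A row lasts 1/12 s, in which the tool goes at most 41.7 mm and 7.16 degrees, less where a joint would pass 70% of its speed; a pose out of reach is approached as far as the arm can. A call with a gripper value outside its range is refused whole. "gripper" is the closure, from -1 (fully open) to 1 (shut), set as the call begins (left out, the last holds). The fingers move at their own pace and stop on an object; "force" is the grip in N (left out, the last holds). Time passes only in rows, so rows that repeat a pose let the fingers close. It gives the time, the measured TCP pose, the force, the opening and the grip force at its end, in the units of the state.
- get_obs(): the state, without advancing time (a new reading comes with each control period).
- get_image(name): name is "scene" or "top" or "wrist"; returns (picture, depth): 400x640x3 uint8, blue, green, red; 400x640 float32, m along the optical axis (not along the pixel's ray), 0 where there is no reading.
- calibration(name): a dict with "fx", "fy", "cx", "cy" (pixels), "pose" (4x4, takes a point from camera to world coordinates). Camera axes: x right, y up, looking along -z (the intrinsics and any distortion apply to the point x, -y, -z); pixel columns grow to the right and rows downward; lengths in m; the calibration is good to about 2 mm. A picture is of the moment at which its call begins: read the wrist's pose just before it. calibration takes no time and is no camera call; for the wrist camera it gives the pose at the moment of the call.
- finish_job(): hands the job in; it is judged then, once.
The state is a dict: "t": time; "q": joint angles; "dq": joint speeds; "effort": joint torques, N m; "tool_pos": TCP position; "tool_rot": TCP orientation; "contact_force": force on the tool from outside, world axes, zero at the start; "wrist_torque": the same for the moment, N m; "opening": finger opening in m; "grip_force": force on a finger pad.
Only numpy, scipy, OpenCV 4.12 (cv2) and the standard library are available. Lean on these libraries where they do the work, as an engineer would, in place of code of your own. Each camera call takes 0.05 s, during which the arm holds its last target. There are 200 camera calls.

## Working session

There is one attempt and no reset: what is moved stays moved. The work goes in short steps, Python scripts to look and compute and a tool call to move; the robot and the scene stay as the last step left them, time stands still between calls to the robot, and variables do not carry over. Pictures are saved under pics/ and viewed, at most 10 in all, crops included, and the job is handed in when it is done.

Besides the shell and the picture viewer there is one more tool, called after "Call:" in YAML: its name, and indented under it one key for each argument. arm_command: Moves the arm, as the interface text tells. Its arguments: {"type":"object","properties":{"plan":{"type":"array"},"gripper":{"type":"number"},"force":{"type":"number"}},"required":["plan"]}

```bash
mkdir -p pics; cat > h.py <<'E'
import numpy as np, cv2
from scipy.spatial.transform import Rotation as R
from station import *
def pts(name,d):
    c=calibration(name); v,u=np.mgrid[0:400,0:640]
    P=np.stack([(u-c['cx'])/c['fx']*d,-(v-c['cy'])/c['fy']*d,-d],-1)
    T=np.array(c['pose']); return P@T[:3,:3].T+T[:3,3]
def ray(name,u,v,z):
    c=calibration(name);T=np.array(c['pose'])
    r=T[:3,:3]@np.array([(u-c['cx'])/c['fx'],-(v-c['cy'])/c['fy'],-1]);o=T[:3,3]
    return o+r*(z-o[2])/r[2]
E
python3 - <<'E'
from h import *
for n in ['top','scene']:
    im,d=get_image(n); cv2.imwrite(f'pics/{n}.png',im); np.save(n+'.npy',d)
    c=calibration(n);print({k:(np.round(v,3).tolist()) for k,v in c.items()})
o=get_obs();print(o['t'],o['tool_pos'],o['tool_rot'],R.from_rotvec(o['tool_rot']).as_matrix().round(3),o['opening'],tcp_to_grasp)
E
```

```text
{'fx': 446.06, 'fy': 446.06, 'cx': 320.25, 'cy': 206.107, 'pose': [[0.011, 0.987, -0.161, 0.337], [-1.0, 0.01, -0.006, -0.048], [-0.005, 0.161, 0.987, 1.155], [0.0, 0.0, 0.0, 1.0]]}
{'fx': 367.733, 'fy': 367.733, 'cx': 319.481, 'cy': 203.41, 'pose': [[0.865, 0.243, -0.438, 0.13], [-0.501, 0.449, -0.74, -0.694], [0.017, 0.86, 0.511, 0.555], [0.0, 0.0, 0.0, 1.0]]}
0.1 [0.22052824 0.5845505  0.40357482] [-5.63598399e-01 -3.09007672e+00  2.80608108e-03] [[-0.936  0.353 -0.001]
 [ 0.353  0.936 -0.002]
 [ 0.    -0.002 -1.   ]] 0.08528243828589535 0.1547
```

View pics/top.png

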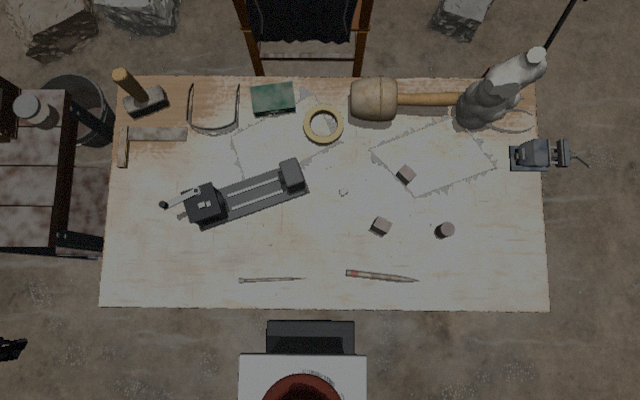

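View pics/scene.png

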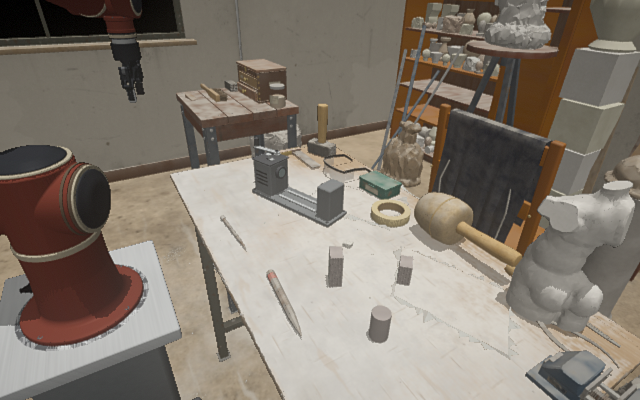

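The top view shows the bench at (180–308, 160–230) px, with the lamp house at (203,205), the receiver at (291,176) and the open hook bar's knob near (163,205). The samples are at (381,227), which is the tall one, (406,174) and (445,230).

```bash
python3 - <<'E'
from h import *
im=cv2.imread('pics/top.png');d=np.load('top.npy');P=pts('top',d)
a=cv2.resize(im[165:240,150:320],None,fx=4.5,fy=4.5,interpolation=cv2.INTER_CUBIC)
b=cv2.resize(im[205:250,350:435],None,fx=5,fy=5,interpolation=cv2.INTER_CUBIC)
b=cv2.copyMakeBorder(b,0,0,0,765-425,0)
cv2.imwrite('pics/c1.png',np.clip(np.vstack([a,b]).astype(float)*1.8,0,255).astype(np.uint8))
def rect(m,n):
    q=P[m][:,:2];r=cv2.minAreaRect((q*1000).astype(np.float32));print(n,m.sum(),np.round(r[0],1),np.round(r[1],1),r[2],'z',np.median(P[m][:,2]).round(4))
def box(u0,u1,v0,v1,z0,z1):
    m=np.zeros(d.shape,bool);m[v0:v1,u0:u1]=1;return m&(d>0)&(P[...,2]>z0)&(P[...,2]<z1)
print('table z',np.median(P[240:260,300:400,2]))
rect(box(150,245,165,240,.107,.121),'lampcover');rect(box(265,320,150,200,.095,.112),'receiver')
rect(box(150,320,150,240,.008,.1),'bench')
rect(box(150,245,165,240,.122,.17),'bar')
rect(box(360,395,205,245,.06,.1),'tall');rect(box(390,425,155,190,.035,.1),'short');rect(box(430,465,215,245,.045,.1),'core')
m=box(150,245,165,240,.122,.17);v,u=np.nonzero(m)
for z in range(122,165,4):
    k=m&(P[...,2]>z/1e3)&(P[...,2]<=(z+4)/1e3); print(z,k.sum(),P[k][:,:2].mean(0).round(3) if k.any() else '')
E
```

```text
table z -0.0008953454226848789
lampcover 939 [505.1 261.7] [ 80.4 119. ] 19.938154220581055 z 0.115
receiver 502 [590.  34.] [65.6 54.3] 20.578256607055664 z 0.1027
bench 2718 [548.5 143.5] [ 89.9 298.7] 20.671703338623047 z 0.0124
bar 279 [505.5 279.4] [52.3 93.4] 24.455989837646484 z 0.1257
tall 205 [ 468.2 -192.7] [39.8 27.7] 62.0988655090332 z 0.0787
short 192 [ 604.3 -260.5] [39.5 29.1] 45.54401779174805 z 0.0484
core 181 [ 461.1 -354.7] [35.  34.1] 1.6721413135528564 z 0.0591
122 142 [0.522 0.28 ]
126 60 [0.517 0.266]
130 20 [0.504 0.244]
134 5 [0.497 0.316]
138 5 [0.497 0.317]
142 6 [0.499 0.315]
146 10 [0.5   0.319]
150 29 [0.501 0.32 ]
154 2 [0.497 0.321]
158 0 
162 0
```

View pics/c1.png

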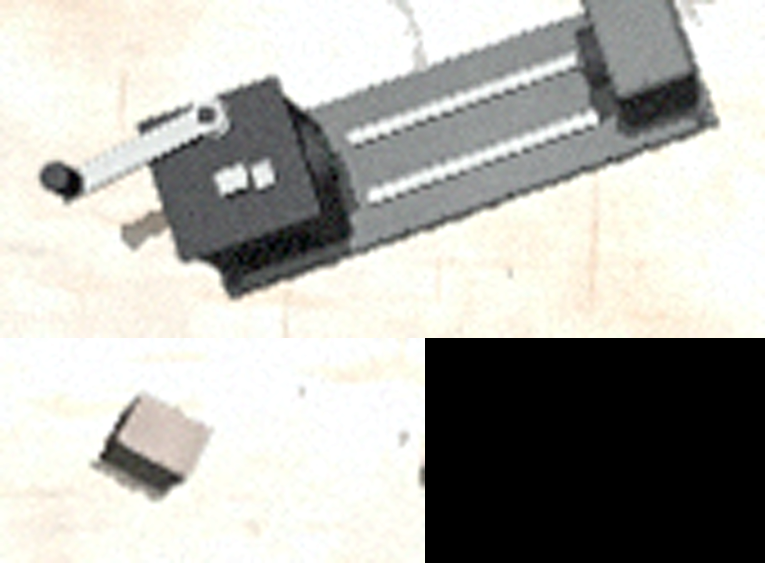

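```bash
python3 - <<'E'
from h import *
pin=ray('top',195.6,190.6,.128);kn=ray('top',163.3,204.8,.153)
yaw=np.radians(20.6);X=np.array([np.cos(yaw),np.sin(yaw)]);Y=np.array([-X[1],X[0]])
o=np.array([.5485,.1435])-.015*Y
print(pin,kn,np.linalg.norm((kn-pin)[:2]),'bench o',o)
b=(kn-pin)[:2];print('theta',np.arctan2(b@Y,-b@X),'pin own',(pin[:2]-o)@X,(pin[:2]-o)@Y)
ob=get_obs();M=R.from_rotvec(ob['tool_rot']).as_matrix();th=np.arctan2(b@Y,-b@X)
tp=np.array(ob['tool_pos'])
for t,gap in [(th,.040),(th,.024),(.9*th,.0225),(.6*th,.0225),(.3*th,.0225),(0,.0225)]:
    r=-np.cos(t)*X+np.sin(t)*Y; tan=np.array([-r[1],r[0]]) # anticlockwise
    p=pin[:2]+.078*r-gap*tan
    ty=-tan; w=np.array([*p,.311]); y0=M[:2,1]
    a=np.arctan2(y0[0]*ty[1]-y0[1]*ty[0],y0@ty)
    print(round(t,3),w.round(4),'shift cm',(M.T@(w-tp)*100).round(2),'turn about tool z',round(-a,3), 'yawy',np.degrees(np.arctan2(ty[1],ty[0])).round(1))
E
```

```text
[0.5376045  0.25176171 0.128     ] [0.49896367 0.31639411 0.153     ] 0.07530245688826856 bench o [0.55377762 0.12945911]
theta 1.3914931144588414 pin own 0.027892139660851033 0.12017290058369438
1.391 [0.5319 0.3392 0.311 ] shift cm [-37.8  -11.94   9.27] turn about tool z 0.671 yawy 30.9
1.391 [0.5182 0.331  0.311 ] shift cm [-36.8  -13.19   9.27] turn about tool z 0.671 yawy 30.9
1.252 [0.5062 0.3266 0.311 ] shift cm [-35.84 -14.03   9.28] turn about tool z 0.532 yawy 38.8
0.835 [0.4785 0.3075 0.311 ] shift cm [-33.92 -16.8    9.28] turn about tool z 0.115 yawy 62.8
0.417 [0.461  0.2787 0.311 ] shift cm [-33.3  -20.1    9.29] turn about tool z -0.303 yawy 86.7
0 [0.4567 0.2454 0.311 ] shift cm [-34.07 -23.38   9.29] turn about tool z -0.72 yawy 110.6
```

Call:
arm_command:
  plan:
    - [[-4,-1.2,0,0,0,0.1],[-8,-2.4,0,0,0,0.2],[-12,-3.6,0,0,0,0.3],[-16,-5,0,0,0,0.4],[-20,-6.3,0,0,0,0.5],[-24,-7.5,0,0,0,0.6],[-28,-8.8,0,0,0,0.67],[-32,-10,0,0,0,0.67],[-35,-11,0,0,0,0.67],[-37.8,-11.9,0,0,0,0.67],[-37.8,-11.9,0,0,0,0.67],[-37.8,-11.9,0,0,0,0.67]]
  gripper: 1
  force: 40

```text
t: 1.1
tool_pos: [0.5332, 0.3388, 0.4039]
tool_rot: [-1.552, -2.73, 0.002]
contact_force: [0.1, -0.1, -0.4]
opening: -0.0
grip_force: 0.0
```

```bash
python3 - <<'E'
from h import *
im,d=get_image('wrist');cv2.imwrite('pics/w1.png',im);P=pts('wrist',d)
o=get_obs();print(o['t'],o['tool_pos'],R.from_rotvec(o['tool_rot']).as_matrix().round(3).tolist(),o['opening'],o['contact_force'])
m=(P[...,2]>.147)&(P[...,2]<.16)&(d>0);n,l,s,c=cv2.connectedComponentsWithStats(m.astype(np.uint8))
for i in range(1,n):
    if s[i,4]>80: q=P[l==i];print(s[i],q.mean(0).round(4),np.ptp(q,axis=0).round(3))
E
```

```text
1.15 [0.5323723  0.33966652 0.40399624] [[-0.513, 0.858, -0.001], [0.858, 0.513, -0.0], [0.001, -0.001, -1.0]] -1.5179182096614515e-05 [-0.67289742  0.18175599 -0.71632704]
[615   0  25  19 238] [0.6409 0.5765 0.1483] [0.023 0.008 0.004]
[265 201  20  20 290] [0.5013 0.3235 0.1513] [0.015 0.015 0.006]
[606 256  34  44 704] [0.785  0.4273 0.1535] [0.02  0.038 0.013]
```

View pics/w1.png

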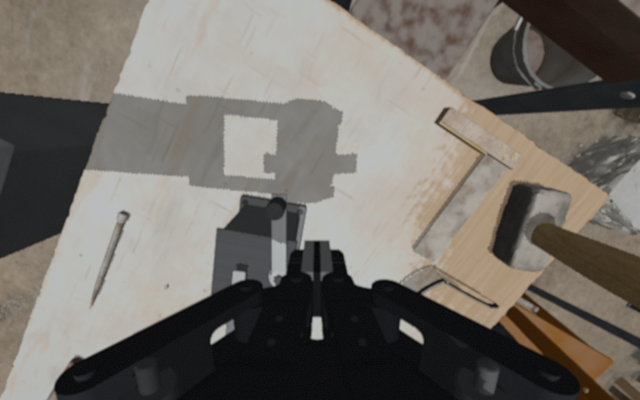

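The wrist view shows the knob at (275,209) px, or world (0.501, 0.323). That agrees with the top view, and the closed fingers are on its far side. I'll descend next, then push along the arc.

Call:
arm_command:
  plan:
    - [[0,0,3.5,0,0,0],[0,0,7,0,0,0],[0,0,9.4,0,0,0],[0,0,9.4,0,0,0],[0,0,9.4,0,0,0]]

```text
t: 1.57
tool_pos: [0.5308, 0.3407, 0.309]
tool_rot: [-1.545, -2.733, 0.005]
contact_force: [0.8, -0.4, 1.1]
opening: 0.0
grip_force: 0.0
```

```bash
cat > arc.py <<'E'
from h import *
import sys
pin=np.array([.538,.252]);yaw=np.radians(20.6);X=np.array([np.cos(yaw),np.sin(yaw)]);Y=np.array([-X[1],X[0]])
ob=get_obs();M=R.from_rotvec(ob['tool_rot']).as_matrix();tp=np.array(ob['tool_pos'])
print(ob['t'],tp,ob['contact_force'])
for t in eval(sys.argv[1]):
    r=-np.cos(t)*X+np.sin(t)*Y; tan=np.array([-r[1],r[0]])
    w=np.array([*(pin+.078*r-.0225*tan),tp[2]]); ty=-tan;y0=M[:2,1]
    a=np.arctan2(y0[0]*ty[1]-y0[1]*ty[0],y0@ty)
    s=M.T@(w-tp)*100
    print(t,s.round(2).tolist(),round(-a,3))
E
python3 arc.py '[1.46,1.35,1.25,1.15,1.05,.95,.85,.75,.65,.55,.45,.35,.25,.15,.08,0,-.05]'
```

```text
1.5667 [0.53080207 0.34070746 0.30901191] [ 0.7977825  -0.38595088  1.05444918]
1.46 [-0.35, -1.16, 0.0] 0.071
1.35 [-0.09, -2.01, 0.01] -0.039
1.25 [0.06, -2.81, 0.01] -0.139
1.15 [0.14, -3.61, 0.01] -0.239
1.05 [0.13, -4.43, 0.02] -0.339
0.95 [0.05, -5.23, 0.02] -0.439
0.85 [-0.12, -6.03, 0.02] -0.539
0.75 [-0.37, -6.8, 0.03] -0.639
0.65 [-0.69, -7.54, 0.03] -0.739
0.55 [-1.08, -8.25, 0.03] -0.839
0.45 [-1.55, -8.92, 0.03] -0.939
0.35 [-2.07, -9.54, 0.04] -1.039
0.25 [-2.66, -10.1, 0.04] -1.139
0.15 [-3.3, -10.6, 0.04] -1.239
0.08 [-3.78, -10.91, 0.04] -1.309
0 [-4.34, -11.22, 0.04] -1.389
-0.05 [-4.71, -11.39, 0.04] -1.439
```

Call:
arm_command:
  plan:
    - [[-0.35,-1.1,0,0,0,0.05],[-0.1,-2,0,0,0,-0.04],[0.05,-2.8,0,0,0,-0.14],[0.15,-3.6,0,0,0,-0.24],[0.15,-4.4,0,0,0,-0.34],[0.05,-5.2,0,0,0,-0.44],[-0.1,-6,0,0,0,-0.54],[-0.35,-6.8,0,0,0,-0.64],[-0.7,-7.55,0,0,0,-0.74],[-1.1,-8.25,0,0,0,-0.84],[-1.1,-8.25,0,0,0,-0.84],[-1.1,-8.25,0,0,0,-0.84]]

```text
t: 2.57
tool_pos: [0.4675, 0.2887, 0.3135]
tool_rot: [0.302, 3.123, 0.004]
contact_force: [0.6, 0.2, 0.6]
opening: 0.0003
grip_force: 0.0
```

```bash
python3 arc.py '[.55,.45,.35,.25,.15,.1,.05,0,-.05]';python3 - <<'E'
from h import *
d0=get_image('top')
im,d=d0;P=pts('top',d)
m=(P[...,2]>.118)&(P[...,2]<.17)&(d>0);m[:, :150]=0;m[:,245:]=0;m[:160]=0;m[240:]=0
k=im[150:245,140:260];cv2.imwrite('pics/t2.png',np.clip(cv2.resize(k,None,fx=5,fy=5)*1.8,0,255).astype(np.uint8))
E
```

```text
2.5667 [0.46751079 0.28874484 0.31352287] [0.57005794 0.19915741 0.59594102]
0.55 [0.18, -0.02, -0.0] -0.002
0.45 [0.37, -0.81, -0.0] -0.102
0.35 [0.47, -1.62, -0.01] -0.202
0.25 [0.49, -2.43, -0.01] -0.302
0.15 [0.44, -3.24, -0.01] -0.402
0.1 [0.38, -3.64, -0.01] -0.452
0.05 [0.3, -4.04, -0.01] -0.502
0 [0.2, -4.43, -0.01] -0.552
-0.05 [0.08, -4.82, -0.01] -0.602
```

View pics/t2.png

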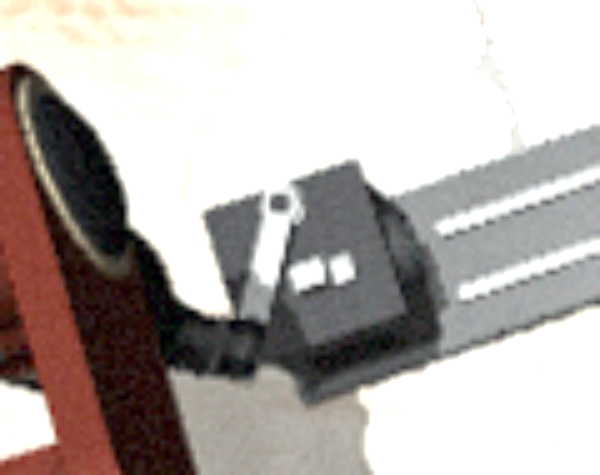

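The bar in the crop runs from its pin at (280,203) to the fingers at (250,345), so it's following the push and is about 0.5 rad open. I'll continue to home.

Call:
arm_command:
  plan:
    - [[0.35,-0.8,0.2,0,0,-0.1],[0.45,-1.6,0.2,0,0,-0.2],[0.5,-2.4,0.2,0,0,-0.3],[0.45,-3.2,0.2,0,0,-0.4],[0.4,-3.6,0.2,0,0,-0.45],[0.3,-4,0.2,0,0,-0.5],[0.25,-4.2,0.2,0,0,-0.53],[0.25,-4.2,0.2,0,0,-0.53]]

```text
t: 3.28
tool_pos: [0.4572, 0.2476, 0.3097]
tool_rot: [-0.528, 3.095, 0.0]
contact_force: [-0.4, 0.4, -0.2]
opening: 0.0
grip_force: 0.0
```

```bash
python3 arc.py '[.03,0,-.05]'
```

```text
3.2833 [0.45717633 0.24758932 0.30966356] [-0.38335455  0.39439281 -0.16460694]
0.03 [0.01, 0.05, -0.0] 0.008
0 [0.08, -0.18, -0.0] -0.022
-0.05 [0.17, -0.58, -0.0] -0.072
```

Call:
arm_command:
  plan:
    - [[0,-0.1,0,0,0,0],[0.05,-0.2,0,0,0,0],[0.05,-0.2,0,0,0,0]]

```text
t: 3.53
tool_pos: [0.4572, 0.2456, 0.3091]
tool_rot: [-0.529, 3.096, 0.001]
contact_force: [0.7, 1.2, 0.0]
opening: -0.0001
grip_force: 0.4
```

Call:
arm_command:
  plan:
    - [[0,-0.1,0,0,0,0],[0,-0.15,0,0,0,0],[0,-0.15,0,0,0,0]]

```text
t: 3.78
tool_pos: [0.4574, 0.2447, 0.3091]
tool_rot: [-0.53, 3.096, 0.005]
contact_force: [-0.4, 6.4, 0.1]
opening: -0.0001
grip_force: 2.9
```

Call:
arm_command:
  plan:
    - [[0,-0.1,0,0,0,0],[0,-0.15,0,0,0,0],[0,-0.15,0,0,0,0]]

```text
t: 4.03
tool_pos: [0.4576, 0.244, 0.3092]
tool_rot: [-0.53, 3.096, 0.01]
contact_force: [-2.3, 10.3, 1.9]
opening: -0.0
grip_force: 5.1
```

At 10 N the bar no longer moves, and it's within 1 mm of the predicted home position. Next I'll back off, lift and check.

Call:
arm_command:
  plan:
    - [[0,1,0,0,0,0],[0,2,-1,0,0,0],[0,2,-5,0,0,0],[0,2,-9,0,0,0],[0,2,-12,0,0,0],[0,2,-12,0,0,0]]

```text
t: 4.53
tool_pos: [0.4521, 0.2622, 0.4382]
tool_rot: [-0.528, 3.083, 0.003]
contact_force: [0.8, 0.5, 1.3]
opening: -0.0
grip_force: 0.0
```

```bash
cat > go.py <<'E'
from h import *
import sys
x,y,z,yaw=map(float,sys.argv[1:5])
ob=get_obs();M=R.from_rotvec(ob['tool_rot']).as_matrix();tp=np.array(ob['tool_pos'])
y0=M[:2,1];a=np.radians(yaw);ty=np.array([np.cos(a),np.sin(a)]);T=np.column_stack([[ty[1],-ty[0],0],[*ty,0],[0,0,-1]])
T2=T*np.array([-1,-1,1]) 
print(ob['t'],tp,ob['contact_force'],'shift',(M.T@(np.array([x,y,z])-tp)*100).round(2))
for q in(T,T2): print('turn',R.from_matrix(M.T@q).as_rotvec().round(3))
E
python3 go.py .468 -.193 .40 62;python3 - <<'E'
from h import *
im,d=get_image('wrist');P=pts('wrist',d)
m=(P[...,2]>.146)&(P[...,2]<.16)&(d>0);n,l,s,c=cv2.connectedComponentsWithStats(m.astype(np.uint8))
for i in range(1,n):
    if s[i,4]>50: q=P[l==i];print(s[i],q.mean(0).round(4),np.ptp(q,axis=0).round(3))
cv2.imwrite('pics/w2.png',im)
E
```

```text
4.5333 [0.4520933  0.26224939 0.43824552] [0.81812035 0.50797791 1.33984864] shift [ 13.71 -43.46   3.64]
[267 192  17  16 209] [0.4645 0.2252 0.1478] [0.015 0.015 0.004]Traceback (most recent call last):
  File "go.py", line 8, in <module>
    for q in(T,T2): print('turn',R.from_matrix(M.T@q).as_rotvec().round(3))
                                 ~~~~~~~~~~~~~^^^^^^^
  File "scipy/spatial/transform/_rotation.pyx", line 1143, in scipy.spatial.transform._rotation.Rotation.from_matrix
ValueError: Non-positive determinant (left-handed or null coordinate frame) in rotation matrix 0: [[-6.76149849e-01 -7.36628538e-01  1.41343208e-02]
 [-7.36699046e-01  6.76220684e-01  3.18746407e-04]
 [ 9.79271781e-03  1.01972203e-02  9.99900055e-01]].
```

View pics/w2.png

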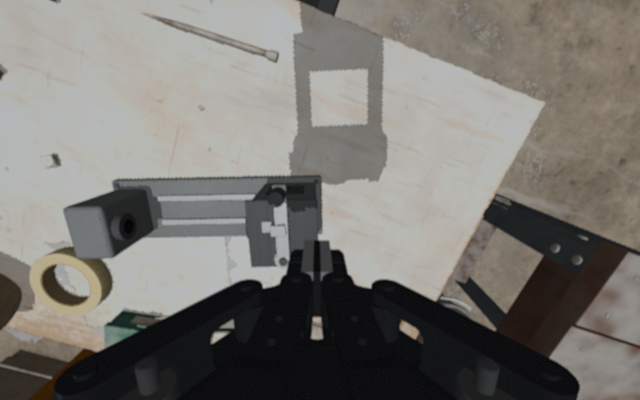

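The bar points straight to the bench's own -x. The knob is at (275,199) px, or world (0.4645, 0.2252), against a predicted home of (0.465, 0.225), so it's shut. Next I'll move above the prism.

```bash
sed -i 's/\[ty\[1\],-ty\[0\],0\]/[-ty[1],ty[0],0]/' go.py; sed -i 's/T\*np.array/T@np.diag/; s/1,-1,1\])/1,-1,1])/' go.py; python3 go.py .468 -.193 .40 62
```

```text
4.5833 [0.45174805 0.26203468 0.43462143] [-0.79231957  0.83967097 -0.58155763] shift [ 13.65 -43.45   3.35]
turn [0.003 0.009 0.828]
turn [-0.011  0.004 -2.313]
```

Call:
arm_command:
  plan:
    - [[1.2,-3.8,0,0,0,0.08],[2.4,-7.6,0,0,0,0.16],[3.6,-11.4,0,0,0,0.24],[4.8,-15.2,0,0,0,0.32],[6,-19,0.5,0,0,0.4],[7.2,-22.8,1,0,0,0.48],[8.4,-26.6,1.5,0,0,0.56],[9.6,-30.4,2,0,0,0.64],[10.8,-34.2,2.5,0,0,0.72],[12,-38,3,0,0,0.8],[13,-41.5,3.3,0,0,0.83],[13.7,-43.5,3.3,0,0,0.83]]
  gripper: -1

```text
t: 5.58
tool_pos: [0.4661, -0.1972, 0.3935]
tool_rot: [-0.769, -3.042, 0.001]
contact_force: [0.5, 1.2, 0.1]
opening: 0.0857
grip_force: 0.0
```

Call:
arm_command:
  plan:
    - [[0,0,0,0,0,0],[0,0,0,0,0,0],[0,0,0,0,0,0]]

```text
t: 5.83
tool_pos: [0.4668, -0.1938, 0.3949]
tool_rot: [-0.762, -3.046, -0.001]
contact_force: [0.6, -0.2, 0.3]
opening: 0.0852
grip_force: 0.0
```

```bash
python3 - <<'E'
from h import *
im,d=get_image('wrist');cv2.imwrite('pics/w3.png',im);P=pts('wrist',d)
m=(P[...,2]>.072)&(P[...,2]<.086)&(d>0);n,l,s,c=cv2.connectedComponentsWithStats(m.astype(np.uint8))
for i in range(1,n):
    if s[i,4]>300: q=P[l==i];print(s[i],q.mean(0).round(4),cv2.minAreaRect((q[:,:2]*1000).astype(np.float32)))
E
python3 go.py .468 -.193 .205 62
```

```text
[525 165  45  70 665] [0.5756 0.0155 0.0793] ((587.0234375, 12.938617706298828), (35.61960983276367, 74.37791442871094), 73.95973205566406)
[301 183  38  28 994] [ 0.4696 -0.1915  0.0786] ((470.3518371582031, -192.17955017089844), (38.980613708496094, 27.93013572692871), 62.8004035949707)
5.8833 [ 0.4668273  -0.19343713  0.39520303] [ 0.39757848  0.43810605 -0.49749388] shift [-0.1   0.09 19.02]
turn [ 0.    -0.001 -0.001]
turn [-2.000e-03 -0.000e+00  3.141e+00]
```

View pics/w3.png

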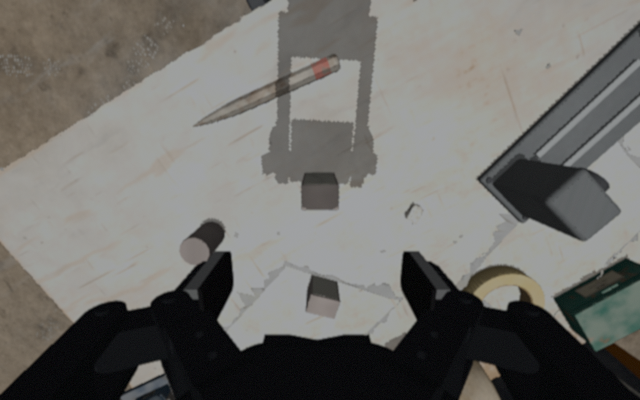

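The prism sits centred at (320,197) px with its wide sides aligned to the fingers. The wrist and top estimates agree within 2 mm. I'll descend in two stages.

Call:
arm_command:
  plan:
    - [[-0.2,0.2,3.5,0,0,-0.01],[-0.2,0.2,7,0,0,-0.01],[-0.2,0.2,10.5,0,0,-0.01],[-0.2,0.2,13.5,0,0,-0.01],[-0.2,0.2,16,0,0,-0.01],[-0.2,0.2,18,0,0,-0.01],[-0.2,0.2,18.8,0,0,-0.01],[-0.2,0.2,18.8,0,0,-0.01],[-0.2,0.2,18.8,0,0,-0.01],[-0.2,0.2,18.8,0,0,-0.01]]

```text
t: 6.72
tool_pos: [0.4705, -0.1936, 0.2096]
tool_rot: [0.746, 3.049, -0.002]
contact_force: [0.3, -0.1, 0.0]
opening: 0.0852
grip_force: 0.0
```

Call:
arm_command:
  plan:
    - [[0,0,0,0,0,0],[0,0,0,0,0,0],[0,0,0,0,0,0],[0,0,0,0,0,0],[0,0,0,0,0,0],[0,0,0,0,0,0],[0,0,0,0,0,0],[0,0,0,0,0,0],[0,0,0,0,0,0],[0,0,0,0,0,0]]
  gripper: 1
  force: 40

```text
t: 7.55
tool_pos: [0.47, -0.1938, 0.2086]
tool_rot: [0.748, 3.05, 0.0]
contact_force: [0.2, 2.8, 5.5]
opening: 0.0398
grip_force: 46.5
```

```bash
python3 go.py .4695 -.1923 .207 62.5
```

```text
7.55 [ 0.46997561 -0.19377956  0.20855563] [0.19658151 2.78964991 5.51744251] shift [0.11 0.11 0.16]
turn [ 0.     0.001 -0.001]
turn [ 2.000e-03 -1.000e-03  3.141e+00]
```

The opening is 39.8 mm and the grip is firm. Lifting now.

Call:
arm_command:
  plan:
    - [[0,0,-1,0,0,0],[0,0,-3,0,0,0],[0,0,-6,0,0,0],[0,0,-9,0,0,0],[0,0,-12,0,0,0],[0,0,-15,0,0,0],[0,0,-17,0,0,0],[0,0,-17,0,0,0],[0,0,-17,0,0,0]]

```text
t: 8.3
tool_pos: [0.4694, -0.1937, 0.3781]
tool_rot: [0.748, 3.05, -0.001]
contact_force: [-0.5, 0.5, -3.4]
opening: 0.0395
grip_force: 46.1
```

```bash
python3 go.py .5538 .1295 .38 20.6;python3 -c "from h import *;o=get_obs();print(o['opening'],o['grip_force'])"
```

```text
8.3 [ 0.46940926 -0.1937093   0.37810112] [-0.47962274  0.47126961 -3.36233541] shift [ 7.47 32.56 -0.21]
turn [0.    0.002 0.73 ]
turn [-2.000e-03  0.000e+00 -2.411e+00]
0.03945060548988756 46.06088161468506
```

Call:
arm_command:
  plan:
    - [[0.4,1.5,0,0,0,0.04],[1.1,4.5,0,0,0,0.11],[1.8,7.8,0,0,0,0.19],[2.5,11,0,0,0,0.26],[3.2,14.3,0,0,0,0.33],[4,17.6,0,0,0,0.4],[4.8,20.9,0,0,0,0.48],[5.5,24.2,0,0,0,0.55],[6.3,27.5,0,0,0,0.62],[7,30.5,0,0,0,0.69],[7.4,32.2,0,0,0,0.73],[7.5,32.6,0,0,0,0.73]]

```text
t: 9.3
tool_pos: [0.5532, 0.1326, 0.3737]
tool_rot: [-1.782, -2.581, 0.005]
contact_force: [-0.4, -0.3, -2.4]
opening: 0.0396
grip_force: 45.9
```

Call:
arm_command:
  plan:
    - [[0,0,0,0,0,0],[0,0,0,0,0,0],[0,0,0,0,0,0],[0,0,0,0,0,0]]

```text
t: 9.63
tool_pos: [0.5536, 0.1289, 0.3771]
tool_rot: [-1.789, -2.582, 0.001]
contact_force: [-0.9, 0.7, -2.4]
opening: 0.0395
grip_force: 45.9
```

```bash
python3 go.py .5538 .1295 .2486 20.6; python3 - <<'E'
from h import *
o=get_obs();im,d=get_image('wrist');cv2.imwrite('pics/w4.png',im);P=pts('wrist',d)
M=R.from_rotvec(o['tool_rot']).as_matrix();L=(P-np.array(o['tool_pos']))@M
np.save('L.npy',L);np.save('P.npy',P)
# between fingers: tool-frame points
m=(d>0)&(abs(L[...,1])<.018)&(abs(L[...,0])<.03)&(L[...,2]>.11)&(L[...,2]<.25)
print(m.sum());v,u=np.nonzero(m);print(u.min(),u.max(),v.min(),v.max())
q=L[m];print(np.percentile(q,[0,10,50,90,100],axis=0).round(4))
yaw=np.radians(20.6);X=np.array([np.cos(yaw),np.sin(yaw)]);Y=np.array([-X[1],X[0]]);O=np.array([.5538,.1295])
for n,z0,z1 in[('lamp',.112,.119),('recv',.100,.107),('rail',.0145,.02),('plate',.009,.0145)]:
    k=(d>0)&(P[...,2]>z0)&(P[...,2]<z1);w=P[k][:,:2]-O;own=np.c_[w@X,w@Y];s=(abs(own[:,0])<.06)&(own[:,1]>-.15)&(own[:,1]<.18);own=own[s]
    print(n,s.sum(),np.percentile(own,[1,50,99],axis=0).round(4).tolist() if s.sum() else '')
E
```

```text
9.6333 [0.55362642 0.12892163 0.37709119] [-0.90421635  0.68525888 -2.40773109] shift [ 0.05  0.05 12.85]
turn [-0.001  0.    -0.001]
turn [0.000e+00 2.000e-03 3.141e+00]
9739
263 363 212 332
[[-1.370e-02 -1.800e-02  1.102e-01]
 [-7.400e-03 -1.430e-02  1.290e-01]
 [ 1.230e-02  2.000e-04  1.303e-01]
 [ 1.440e-02  1.440e-02  1.779e-01]
 [ 1.590e-02  1.800e-02  2.093e-01]]
lamp 9040 [[-0.0366, 0.0821], [0.0027, 0.1121], [0.0415, 0.1528]]
recv 0 
rail 1174 [[-0.0193, -0.0326], [0.0166, 0.0215], [0.0242, 0.0697]]
plate 6227 [[-0.0413, -0.0417], [0.0024, 0.0267], [0.0463, 0.0837]]
```

View pics/w4.png

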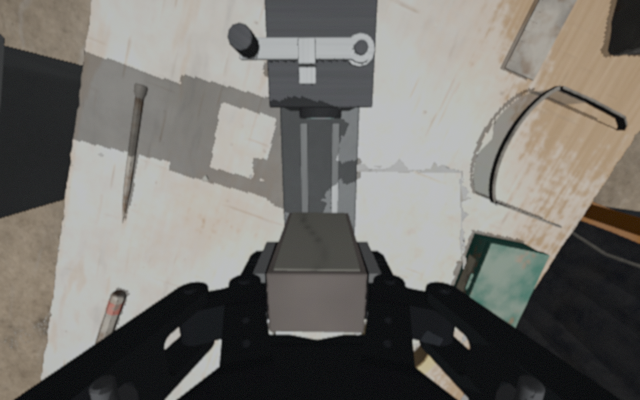

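The wrist view shows the prism held between the pads. Its polished face points at the lamp, and the top spans (267–366, 275–332) px. The hook bar is home in its catch at (306,50). Next I'll compare the prism with the bench in this same camera.

```bash
python3 - <<'E'
from h import *
o=get_obs();L=np.load('L.npy');P=np.load('P.npy')
ok=np.isfinite(L).all(-1)&(abs(L[...,2])>.01)
b=ok&(abs(L[...,0])<.02)&(abs(L[...,1])<.024)
top=b&(L[...,2]>.127)&(L[...,2]<.134)&(L[...,0]<.012)
q=L[top];A=np.c_[q[:,:2],np.ones(len(q))];print('top plane slopes',np.linalg.lstsq(A,q[:,2],rcond=None)[0].round(4))
print('top y,x ext',np.percentile(q[:,1],[1,99]).round(4),np.percentile(q[:,0],[1,99]).round(4))
f=b&(L[...,2]>.140)&(L[...,2]<.203)&(abs(L[...,1])<.016)&(L[...,0]>.008)
q=L[f];A=np.c_[q[:,1:],np.ones(len(q))];c=np.linalg.lstsq(A,q[:,0],rcond=None)[0];print('face: dx/dy,dx/dz,x(at z=.17)',c.round(4),c[1]*.17+c[2])
f2=b&(L[...,2]>.135)&(L[...,2]<.23)&(abs(L[...,1])<.016);print('bottom z',np.percentile(L[f2][:,2],[98,99.5]))
# lamp cover in tool frame
k=ok&(P[...,2]>.112)&(P[...,2]<.119)&(L[...,0]>.05)&(L[...,0]<.19)&(abs(L[...,1])<.06)
r=cv2.minAreaRect((L[k][:,:2]*1000).astype(np.float32));print('lamp rect tool xy',r)
for x in (.09,.10,.11,.12,.13):
    s=k&(abs(L[...,0]-x)<.004);print(x,np.percentile(L[s][:,1],[.5,99.5]).round(4))
for y in (-.03,-.015,0.,.015,.03):
    s=k&(abs(L[...,1]-y)<.004);print('front y',y,np.percentile(L[s][:,0],[.5]).round(4))
k=ok&(P[...,2]>.008)&(P[...,2]<.014)&(abs(L[...,0]-.05)<.012)&(abs(L[...,1])<.06)
print('plate y',np.percentile(L[k][:,1],[.5,99.5]).round(4))
k=ok&(P[...,2]>.0145)&(P[...,2]<.02)&(abs(L[...,0]-.05)<.012)&(abs(L[...,1])<.06)
print('rails y',np.percentile(L[k][:,1],[.5,99.5]).round(4))
E
```

```text
top plane slopes [-0.002  -0.013   0.1296]
top y,x ext [-0.0214  0.0215] [-0.0126  0.0118]
face: dx/dy,dx/dz,x(at z=.17) [-0.001   0.0012  0.0141] 0.014260280889844334
bottom z [0.20473665 0.20679064]
lamp rect tool xy ((118.3471450805664, 3.011871337890625), (80.37344360351562, 71.9561538696289), 89.90489959716797)
0.09 [-0.0363  0.0425]
0.1 [-0.0366  0.0424]
0.11 [-0.0363  0.0423]
0.12 [0.0389 0.0426]
0.13 [-0.0365  0.0427]
front y -0.03 [0.0825]
front y -0.015 [0.0825]
front y 0.0 [0.0825]
front y 0.015 [0.0825]
front y 0.03 [0.0825]
plate y [-0.0412  0.0473]
rails y [-0.0187  0.0248]
```

All three bench references (lamp, plate, rails) put the gap centreline 3 mm along tool y from the prism. The prism is square to the bench, and its middle is 170 mm ahead of the TCP. I'll lower with that correction.

Call:
arm_command:
  plan:
    - [[-0.08,0.3,0,0,0,0],[-0.08,0.3,2,0,0,0],[-0.08,0.3,4.5,0,0,0],[-0.08,0.3,7,0,0,0],[-0.08,0.3,9.5,0,0,0],[-0.08,0.3,11.5,0,0,0],[-0.08,0.3,12.7,0,0,0],[-0.08,0.3,12.7,0,0,0],[-0.08,0.3,12.7,0,0,0],[-0.08,0.3,12.7,0,0,0],[-0.08,0.3,12.7,0,0,0],[-0.08,0.3,12.7,0,0,0]]

```text
t: 10.68
tool_pos: [0.5576, 0.1304, 0.2526]
tool_rot: [1.786, 2.581, 0.003]
contact_force: [0.9, -0.2, -2.3]
opening: 0.0392
grip_force: 45.9
```

```bash
python3 - <<'E'
from h import *
o=get_obs();im,d=get_image('wrist');cv2.imwrite('pics/w5.png',im);P=pts('wrist',d);ok=d>0
M=R.from_rotvec(o['tool_rot']).as_matrix();L=(P-np.array(o['tool_pos']))@M
print(o['t'],o['tool_pos'],M.round(3).tolist(),o['contact_force'],o['opening'],o['grip_force'],np.abs(o['dq']).max())
k=ok&(P[...,2]>.112)&(P[...,2]<.119)&(L[...,0]>.05)&(L[...,0]<.19)&(abs(L[...,1])<.06)
for x in (.09,.10,.11):
    s=k&(abs(L[...,0]-x)<.004)
    if s.sum(): print(x,np.percentile(L[s][:,1],[.5,99.5]).round(4))
for y in (-.03,0,.03):
    s=k&(abs(L[...,1]-y)<.004)
    if s.sum(): print('front',y,np.percentile(L[s][:,0],[.5]).round(4))
for n,z0,z1 in(('plate',.007,.0145),('rails',.0145,.021)):
    k=ok&(P[...,2]>z0)&(P[...,2]<z1)&(abs(L[...,0]-.05)<.015)&(abs(L[...,1])<.06)
    if k.sum(): print(n,np.percentile(L[k][:,1],[.5,99.5]).round(4),np.median(P[k][:,2]))
b=ok&(abs(L[...,0])<.012)&(abs(L[...,1])<.018)&(L[...,2]>.12)&(L[...,2]<.137);print('prism top z',np.median(P[b][:,2]),np.median(L[b][:,2]))
f=ok&(L[...,2]>.140)&(L[...,2]<.203)&(abs(L[...,1])<.016)&(L[...,0]>.008)&(L[...,0]<.02);q=L[f];c=np.linalg.lstsq(np.c_[q[:,1:],np.ones(len(q))],q[:,0],rcond=None)[0];print(c.round(4))
k=ok&(P[...,2]>.112)&(P[...,2]<.119)&(abs(L[...,1])<.03)&(L[...,0]>.08)&(L[...,0]<.1);print('cover z (116)',np.median(P[k][:,2]))
E
```

```text
10.6833 [0.55764407 0.13043439 0.25262621] [[-0.352, 0.936, 0.003], [0.936, 0.352, 0.0], [-0.001, 0.003, -1.0]] [ 0.88815515 -0.20777181 -2.29199269] 0.039161003690930195 45.88436186313629 0.006827449985300111
0.09 [-0.0415  0.0368]
0.1 [-0.0415  0.0368]
0.11 [-0.0413  0.0367]
front -0.03 [0.0824]
front 0 [0.0824]
front 0.03 [0.0824]
plate [-0.047   0.0414] 0.010313140937301707
rails [-0.0244  0.019 ] 0.015318760587075542
prism top z 0.12243569559473576 0.130188993101914
[0.0001 0.0017 0.014 ]
cover z (116) 0.11429453639680226
```

View pics/w5.png

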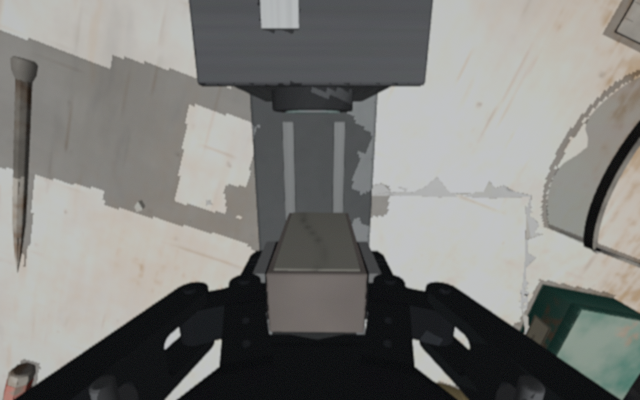

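In the picture the prism is centred at about 317 px, against about 313 px for the lamp, plate and rails, so there's a possible overshoot of about 2.5 mm. I'll average a few shots before correcting.

```bash
python3 - <<'E'
from h import *
for i in range(6):
    o=get_obs();c=np.array(calibration('wrist')['pose']);im,d=get_image('wrist');ok=d>0;P=pts('wrist',d)
    M=R.from_rotvec(o['tool_rot']).as_matrix();tp=np.array(o['tool_pos'])
    L=(P-tp)@M
    k=ok&(P[...,2]>.111)&(P[...,2]<.119)&(L[...,0]>.086)&(L[...,0]<.11)&(abs(L[...,1])<.06)
    a=np.percentile(L[k][:,1],[.5,99.5]).mean()
    k=ok&(P[...,2]>.006)&(P[...,2]<.014)&(abs(L[...,0]-.05)<.015)&(abs(L[...,1])<.06);p=np.percentile(L[k][:,1],[.5,99.5]).mean()
    s=ok&(abs(L[...,0])<.02)&(abs(L[...,1])<.03)&(L[...,2]>.127)&(L[...,2]<.134)&(L[...,0]<.01)&(L[...,0]>-.008);t=np.percentile(L[s][:,1],[1,99])
    b=ok&(L[...,2]>.16)&(L[...,2]<.205)&(abs(L[...,1])<.03)&(L[...,0]>.008)&(L[...,0]<.017);
    print(np.round(tp,4),M[2,:2].round(4),'cam in tool',(M.T@(c[:3,3]-tp)).round(4),'lamp',a.round(4),'plate',p.round(4),'prism top',t.round(4),'face',np.percentile(L[b][:,1],[1,99]).round(4),o['contact_force'].round(1), np.round(o['q'],4))
E
```

```text
[0.5575 0.1305 0.2523] [-0.0007  0.0026] cam in tool [ 0.069  -0.0001  0.0322] lamp -0.0022 plate -0.0024 prism top [-0.0201  0.019 ] face [-0.0254  0.0247] [ 0.5  0.6 -1.9] [ 0.1     0.0719  1.8598  0.      1.2072 -0.2601]
[0.5573 0.1305 0.2519] [-0.0005  0.002 ] cam in tool [ 0.0691 -0.0001  0.0322] lamp -0.0018 plate -0.0021 prism top [-0.0201  0.0193] face [-0.0251  0.0247] [ 0.4  0.4 -2.2] [ 0.0999  0.0721  1.8603 -0.      1.2072 -0.2601]
[0.5572 0.1304 0.2516] [-0.0004  0.0015] cam in tool [ 0.0691 -0.0001  0.0322] lamp -0.0016 plate -0.0018 prism top [-0.0202  0.0192] face [-0.0252  0.0248] [-0.   0.4 -3. ] [ 0.0999  0.0723  1.8606 -0.      1.2072 -0.2602]
[0.5571 0.1304 0.2513] [-0.0003  0.001 ] cam in tool [ 0.069  -0.0001  0.0322] lamp -0.0013 plate -0.0015 prism top [-0.0203  0.0192] face [-0.0252  0.0247] [-0.2  0.6 -3.5] [ 0.1     0.0726  1.8609 -0.      1.2071 -0.2601]
[0.557  0.1304 0.2511] [-0.0002  0.0006] cam in tool [ 0.0691 -0.0001  0.0322] lamp -0.0012 plate -0.0012 prism top [-0.0203  0.0195] face [-0.0253  0.0247] [ 0.4 -0.8 -2.9] [ 9.9900e-02  7.2700e-02  1.8611e+00 -1.0000e-04  1.2071e+00 -2.6010e-01]
[0.5569 0.1304 0.2509] [-0.0001  0.0003] cam in tool [ 0.069  -0.0001  0.0322] lamp -0.0011 plate -0.001 prism top [-0.0202  0.0195] face [-0.0251  0.0249] [-0.8  0.4 -2.4] [ 0.1     0.0729  1.8613  0.      1.2071 -0.2601]
```

The arm is still settling slowly toward its target. I'll wait, then re-measure.

Call:
arm_command:
  plan:
    - [[0,0,0,0,0,0],[0,0,0,0,0,0],[0,0,0,0,0,0],[0,0,0,0,0,0],[0,0,0,0,0,0],[0,0,0,0,0,0],[0,0,0,0,0,0],[0,0,0,0,0,0],[0,0,0,0,0,0],[0,0,0,0,0,0]]

```text
t: 11.87
tool_pos: [0.5569, 0.1304, 0.2507]
tool_rot: [-1.788, -2.583, -0.0]
contact_force: [-0.2, 0.6, -2.5]
opening: 0.0398
grip_force: 45.9
```

```bash
python3 - <<'E'
from h import *
for i in range(2):
    o=get_obs();im,d=get_image('wrist');ok=d>0;P=pts('wrist',d)
    M=R.from_rotvec(o['tool_rot']).as_matrix();tp=np.array(o['tool_pos']);L=(P-tp)@M
    k=ok&(P[...,2]>.111)&(P[...,2]<.119)&(L[...,0]>.07)&(L[...,0]<.11)&(abs(L[...,1])<.06)
    a=np.percentile(L[k&(L[...,0]>.086)][:,1],[.5,99.5]).mean();fr=[np.percentile(L[k&(abs(L[...,1]-y)<.005)][:,0],.5).round(4) for y in(-.03,.03)]
    s=ok&(abs(L[...,1])<.03)&(L[...,2]>.125)&(L[...,2]<.136)&(L[...,0]<.01)&(L[...,0]>-.008)
    print(o['t'],tp.round(4),M[2,:2].round(4),'lamp',a.round(4),'front',fr,'cover z',np.median(P[k][:,2]).round(4),'prism top L,W',np.median(L[s][:,2]).round(4),np.median(P[s][:,2]).round(4),o['contact_force'].round(1),o['opening'],o['grip_force'])
im,d=get_image('scene');cv2.imwrite('pics/s2.png',np.clip(cv2.resize(im[120:340,220:440],None,fx=2.7,fy=2.7)*1.5,0,255).astype(np.uint8))
E
```

```text
11.8667 [0.5569 0.1304 0.2507] [ 0. -0.] lamp -0.001 front [np.float64(0.082), np.float64(0.082)] cover z 0.1146 prism top L,W 0.1299 0.1208 [-0.2  0.6 -2.5] 0.03976939369141152 45.88700473308563
11.9167 [0.5569 0.1304 0.2507] [-0. -0.] lamp -0.001 front [np.float64(0.082), np.float64(0.082)] cover z 0.1146 prism top L,W 0.1299 0.1208 [ 0.9 -0.2 -2. ] 0.04001388548057677 45.887423157691956
```

View pics/s2.png

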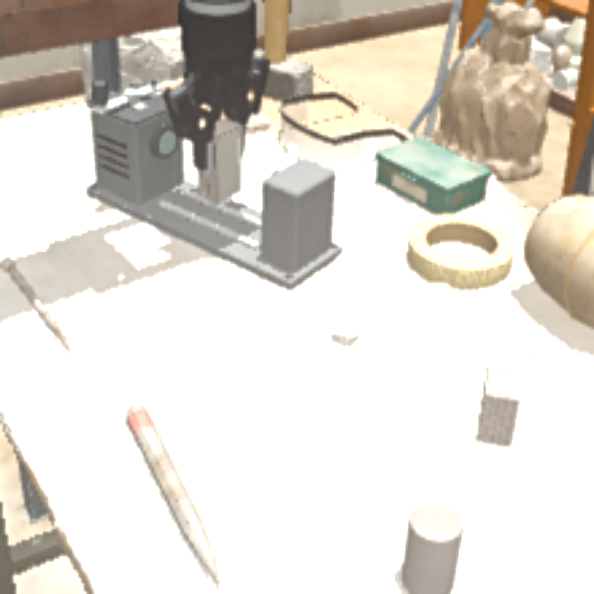

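The scene view shows the prism upright at (222,160) px between the lamp and the receiver, with the other two samples standing untouched. I'll trim it by 1 mm and hand in.

Call:
arm_command:
  plan:
    - [[0,-0.05,0,0,0,0],[0,-0.1,0.05,0,0,0],[0,-0.1,0.05,0,0,0],[0,-0.1,0.05,0,0,0],[0,-0.1,0.05,0,0,0],[0,-0.1,0.05,0,0,0],[0,-0.1,0.05,0,0,0],[0,-0.1,0.05,0,0,0],[0,-0.1,0.05,0,0,0],[0,-0.1,0.05,0,0,0],[0,-0.1,0.05,0,0,0],[0,-0.1,0.05,0,0,0]]

```text
t: 13.02
tool_pos: [0.556, 0.13, 0.2502]
tool_rot: [1.788, 2.583, -0.0]
contact_force: [-0.2, -0.7, -2.5]
opening: 0.0395
grip_force: 45.9
```

Call:
arm_command:
  plan:
    - [[0,0,0,0,0,0],[0,0,0,0,0,0],[0,0,0,0,0,0],[0,0,0,0,0,0],[0,0,0,0,0,0],[0,0,0,0,0,0]]

```text
t: 13.52
tool_pos: [0.556, 0.13, 0.2502]
tool_rot: [1.788, 2.583, 0.0]
contact_force: [0.4, -0.2, -1.8]
opening: 0.0397
grip_force: 45.9
```

```bash
python3 -c "
from h import *
o=get_obs();print(o['t'],o['tool_pos'],abs(np.array(o['dq'])).max(),o['grip_force']);print(finish_job())"
```

```text
13.5167 [0.55598129 0.13003637 0.250212  ] 0.0014179479731479805 45.88792026042938
the job is handed in; nothing more can be done
None
```

I handed the job in at 13.5 s: the hook bar is shut against its stop, and the tall prism is held still and upright in the middle of the beam gap by its ribbed faces, within about 2 mm by the cameras; no verdict came back.

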